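# Slide a pair of silver candlesticks onto their photo marks

## Task

Set the pair of tall silver candlesticks out for the lot photograph: push each one along the table, low on its round foot, until it stands centred on one of the two tape crosses, one candlestick to each cross, with about the same bit of tape showing on all four sides of the foot. The stems are freshly polished, so touch the candlesticks by their feet only: never lift them, never let one tip or rock over, and keep everything off the stems. Leave all the other silver where it stands, and finish clear of everything.

Things in the scene. Friction and masses are not known exactly. Their poses are not given: they have to be found in the camera images.
- candlestick_a: one of the two identical silver-plated candlesticks (left, +y half of the table), loose, 248 mm tall, about 0.5 to 0.7 kg, weighted foot. Its round foot is 92 mm across with an upright edge from the table up to 16 mm, then domes in to 30 mm across at 40 mm high, where the slim stem begins. Slides on the table under 2 to 8 N pushed at the foot; pushed high it tips. Origin: centre of the foot's underside, on the table; z runs up the stem
- candlestick_b: one of the two identical silver-plated candlesticks (right, -y half of the table), loose, 248 mm tall, about 0.5 to 0.7 kg, weighted foot. Its round foot is 92 mm across with an upright edge from the table up to 16 mm, then domes in to 30 mm across at 40 mm high, where the slim stem begins. Slides on the table under 2 to 8 N pushed at the foot; pushed high it tips. Origin: centre of the foot's underside, on the table; z runs up the stem
- stem_a: stem of candlestick_a, fixed to its foot: 16 to 32 mm thick from 40 mm above the table up, with a drip pan 46 mm across at 214 to 218 mm and the top at 248 mm. Must not be touched. Origin: on the axis, 40 mm above the foot's underside; z up
- stem_b: stem of candlestick_b, fixed to its foot: 16 to 32 mm thick from 40 mm above the table up, with a drip pan 46 mm across at 214 to 218 mm and the top at 248 mm. Must not be touched. Origin: on the axis, 40 mm above the foot's underside; z up
- cross_left (a point): centre of the left (+y) cross of pale masking tape on the flat grey board: two strips 19 mm wide and 128 mm long, level with the table (nothing to climb); the strips run along the board's own x and y. Point lies on the table surface
- cross_right (a point): centre of the right (-y) cross of pale masking tape on the flat grey board: two strips 19 mm wide and 128 mm long, level with the table (nothing to climb); the strips run along the board's own x and y. Point lies on the table surface
- board: grey photographer's background board lying flat and fixed on the table, 460 mm deep (x) by 700 mm wide (y), its flat part as good as flush with the table; the far edge sweeps up to 83 mm high; its near edge lies 200 mm nearer the robot than the crosses. The crosses lie at y = +190 and -190 mm in its frame. Origin: half-way between the crosses
- coffee_pot: tall tapered silver-plated coffee pot, 222 mm tall, 112 mm across the body, spout to its +y, black handle to its -y (about 100 mm out each way); stands on the grey board behind the line of the crosses, half-way between them. Leave alone. Origin: centre of its underside
- sugar_bowl: low open silver-plated bowl, 84 mm across, 58 mm tall, small loop handle at +y and -y (118 mm overall); stands between the two crosses. Leave alone. Origin: centre of its underside
- salt: small open salt dish, 50 mm across, 30 mm tall, at the front between the candlesticks. Leave alone. Origin: centre of its underside
- cream_jug: silver-plated cream jug, 72 mm across, 85 mm tall, loop handle to its +y reaching 63 mm out. Off to one side. Leave alone. Origin: centre of its underside
- tankard: silver-plated tankard, 80 mm across, 115 mm tall, handle to its +y. Off to one side. Leave alone. Origin: centre of its underside
- vase: tall silver-plated vase, closed on top, 72 mm across, 190 mm tall. Off to the right; not one of the candlesticks. Leave alone. Origin: centre of its underside
- spoon: serving spoon lying flat along its own x, 200 mm long. Off to the left. Leave alone

How it is judged:
By the outcome, as a careful person would: the job done as asked, in the order asked, and still so for the second after the job is handed in, with the robot touching nothing.
It also fails if it takes over 64 s, if anything falls off the work surface, if the arm or the gripper's body presses on something with over 40 N, if the wrist force passes 120 N, or if a joint passes its speed limit or range.

## Robot

A 6-joint arm with a two-finger parallel gripper is mounted at the origin on the work surface. World frame = base frame: x ahead of the robot, y to its left, z up, the work surface at z = 0. Lengths are in m, angles in rad, forces in N, time in s.
With the tool pointing down it reaches from about 0.275 to 0.85 m from the base axis. Payload 19 kg.
Tool frame: the origin (TCP) lies midway between the tips of the shut fingers; the grasp point (between the pads) lies 19 mm behind it; y points along the fingers, x is the direction in which the jaws open and shut, and the axes are right-handed (so a half turn about y gives the same grasp; the last joint's range is limited). The gripper opens to 85 mm and grips with 20 to 120 N. Pads are 22 mm wide; open, the fingers measure 114 mm over their backs; the gripper's body (76 mm by 85 mm) begins 54 mm behind the grasp point. The pads swing forward as they close: fully open they stand 13 mm farther back than shut.
Start: joints at [-1.422, 0.15, 1.437, -0, 1.554, -0.134], TCP at [0.16, -0.552, 0.231] pointing down, gripper open.
Joint ranges: [-2.8, 2.8], [-0.68, 2.1], [0.12, 2.68], [-1.39, 4.53], [0.16, 2.79], [-2.81, 2.81]. Speed limits (rad/s): [1.89, 1.89, 2.22, 3.01, 3.01, 3.01].

## Interface

Orientations are given as a unit quaternion [w, x, y, z].
In Python, from bench import manip, capture, order gives the robot as it stands. The module is installed in compiled form; this text tells all that it offers.
- The arm moves only by the tool drive_tool, never from a script. Its argument "plan" is one flat list of numbers, 7 for each row, row after row: the shift along the tool's x, y, z normalised to -1 to 1, where 1 is 0.3 m, then the turn, a rotation vector about the tool's x, y, z normalised to -1 to 1, where 1 is 120 degrees, then the opening, from 0 (shut) to 1 (fully open). In form: [x, y, z, ax, ay, az, hand, x, y, z, ax, ay, az, hand, ...]. A call has 1 to 5 rows; each row is the pose to reach, as a shift and turn from the pose commanded when the call began, along the tool's axes at that moment; what a row does not reach only later rows make up. A row lasts 1/10 s, in which the tool goes at most 50 mm and 8.59 degrees, less where a joint would pass 70% of its speed; a pose out of reach is approached as far as the arm can. A call with a number of a shift or a turn outside -1 to 1 is refused whole. A call with a gripper value outside its range is refused whole. The fingers move at their own pace and stop on an object; "grip_force" is the grip in N (left out, the last holds). Time passes only in rows, so rows that repeat a pose let the fingers close. It gives the time, the measured TCP pose, the force and the opening at its end, in the units of the state.
- manip.sense(): the state, without advancing time (a new reading comes with each control period).
- capture(name): name is "side" or "top" or "wrist"; returns a dict with "image" (384x512x3 uint8, blue, green, red), "range_z" (384x512 float32, m along the optical axis (not along the pixel's ray), 0 where there is no reading), "fx", "fy", "cx", "cy" (pixels), "view" (4x4, takes a point from world to camera coordinates); the wrist camera has in their place "T_tool_cam" (4x4, takes a point from camera to tool coordinates, whose origin is the TCP and whose axes are the tool frame's). Camera axes: x right, y down, z forward; pixel columns grow to the right and rows downward; lengths in m; the calibration is good to about 2 mm. A picture is of the moment at which its call begins: read the wrist's pose just before it.
- order.hand_in(): hands the job in, once; it reports no verdict.
The state is a dict: "time_s": time; "joint_positions": joint angles; "dq": joint speeds; "tau": joint torques, N m; "tool_pos": TCP position; "tcp_rot": TCP orientation; "force": force on the tool from outside, world axes, zero at the start; "moment": the same for the moment, N m; "opening": finger opening in m.
Only numpy, scipy, OpenCV 4.12 (cv2) and the standard library are available. Lean on these libraries where they do the work, as an engineer would, in place of code of your own. Each camera call takes 0.05 s, during which the arm holds its last target.

## Working session

There is one attempt and no reset: what is moved stays moved. The work goes in short steps, Python scripts to look and compute and a tool call to move; the robot and the scene stay as the last step left them, time stands still between calls to the robot, and variables do not carry over. Pictures are saved under pics/ and viewed, and the job is handed in when it is done.

Besides the shell and the picture viewer there is one more tool, called after "Call:" as name(argument=value, ...), one argument or row to a line, values as JSON. drive_tool: Moves the arm, as the interface text tells. Its arguments: {"type":"object","properties":{"plan":{"type":"array","items":{"type":"number"}},"grip_force":{"type":"number"}},"required":["plan"]}

```bash
mkdir -p pics; cat > h.py <<'E'
import numpy as np,cv2
from bench import manip,capture,order
E
python3 - <<'E'
from h import *
s=manip.sense();print(s)
for n in ("side","top"):
    c=capture(n);cv2.imwrite(f"pics/{n}0.png",c["image"]);np.savez(f"{n}0.npz",**c)
    print(n,c["fx"],c["cx"],c["cy"],c["view"].round(3).tolist(),(c["range_z"]>0).mean())
E
```

```text
{'time_s': 0.0, 'joint_positions': array([-1.42201316e+00,  1.50976229e-01,  1.43805241e+00,  9.40177033e-06,
        1.55377230e+00, -1.34006235e-01]), 'dq': array([-7.78999500e-05, -1.84352253e-03,  1.32384426e-03, -2.01373054e-03,
        2.07757494e-03, -2.25803188e-04]), 'tau': array([ 2.48930453e-03, -7.13058472e+01, -5.70860445e+01,  1.06296461e-04,
        8.99394712e-03, -2.35538403e-05]), 'tool_pos': array([ 0.16038872, -0.55191973,  0.23067038]), 'tcp_rot': array([ 0.56577428, -0.56516989,  0.42485012, -0.4242462 ]), 'force': array([0.29208983, 0.00338931, 0.08188991]), 'moment': array([ 0.00676267, -0.00545118,  0.01703648]), 'opening': 0.08528321993786417}
side 398.6733679469009 262.6976221152821 186.20762637543206 [[-0.989, -0.149, 0.008, 0.608], [-0.118, 0.75, -0.65, 0.108], [0.09, -0.644, -0.76, 1.08], [0.0, 0.0, 0.0, 1.0]] 0.9962717692057291
top 492.7934544699475 262.0490399361648 195.1471511440253 [[-0.012, -1.0, -0.005, 0.025], [-0.982, 0.013, -0.191, 0.594], [0.191, 0.003, -0.982, 1.438], [0.0, 0.0, 0.0, 1.0]] 0.9961191813151041
```

View pics/top0.png

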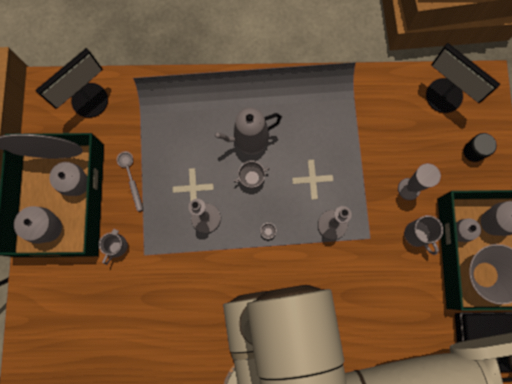

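View pics/side0.png

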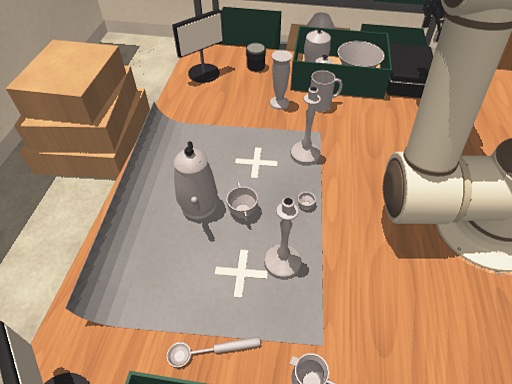

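The top view shows the left cross at about (193,187) and the right cross at (313,180). The candlestick feet are at about (206,217) and (332,224). Next I measure them.

```bash
cat >> h.py <<'E'
def W(c):
    V=c["view"];z=c["range_z"];v,u=np.mgrid[:384,:512]
    P=np.stack([(u-c["cx"])/c["fx"]*z,(v-c["cy"])/c["fy"]*z,z],-1)
    return (P-V[:3,3])@V[:3,:3]
def ray(c,uv,h):
    V=c["view"];uv=np.asarray(uv,float).reshape(-1,2)
    d=np.c_[(uv[:,0]-c["cx"])/c["fx"],(uv[:,1]-c["cy"])/c["fy"],np.ones(len(uv))]@V[:3,:3]
    o=-V[:3,:3].T@V[:3,3]
    return o+d*((h-o[2])/d[:,2])[:,None]
def proj(c,p):
    q=c["view"][:3,:3]@np.asarray(p,float)+c["view"][:3,3];return q[:2]/q[2]*[c["fx"],c["fy"]]+[c["cx"],c["cy"]]
from scipy.optimize import least_squares
def circ(P,r=None):
    if r is None:
        f=lambda q:np.hypot(P[:,0]-q[0],P[:,1]-q[1])-q[2];x0=[*P[:,:2].mean(0),.046]
    else:
        f=lambda q:np.hypot(P[:,0]-q[0],P[:,1]-q[1])-r;x0=P[:,:2].mean(0)
    s=least_squares(f,x0,loss="soft_l1",f_scale=.002);return s.x,np.sqrt(np.mean(s.fun**2)) if 0 else np.median(np.abs(f(s.x)))
E
cat > m.py <<'E'
from h import *
for n in ("top","side"):
    c=dict(np.load(f"{n}0.npz"));P=W(c);im=c["image"]
    hsv=cv2.cvtColor(im,cv2.COLOR_BGR2HSV)
    cu,cv_=(263,230)if n=="top" else (300,230)
    # table plane
    print(n,"z board",np.median(P[...,2][(np.abs(P[...,0]-.5)<.2)&(np.abs(P[...,1])<.3)]))
    bgr=im.astype(int);m=((bgr.min(-1)>150)&(np.abs(P[...,2])<.012)).astype(np.uint8)
    nn,l,st,ce=cv2.connectedComponentsWithStats(m)
    for i in range(1,nn):
        if st[i,4]>80:
            v,u=np.where(l==i);Q=ray(c,np.c_[u,v],0)
            (cx,cy),sz,a=cv2.minAreaRect(Q[:,:2].astype(np.float32)*1000)
            print(" cross",st[i],"mean",Q.mean(0).round(4),"rect",cx,cy,sz,a,"zmed",np.median(P[l==i][:,2]).round(4))
    z=P[...,2]
    m=((z>.007)&(z<.035)&(P[...,0]>.2)&(P[...,0]<.75)&(np.abs(P[...,1])<.4)).astype(np.uint8)
    nn,l,st,ce=cv2.connectedComponentsWithStats(m)
    for i in range(1,nn):
        if st[i,4]>60: Q=P[l==i];print(" blob",st[i],Q.mean(0).round(3),Q.min(0).round(3),Q.max(0).round(3))
E
python3 m.py
```

```text
top z board 0.0013672018556419134
 blob [237 164  27  23 308] [0.668 0.051 0.02 ] [0.63  0.014 0.007] [0.699 0.095 0.035]
 blob [191 202  30  31 443] [0.525 0.186 0.024] [0.488 0.148 0.007] [0.584 0.239 0.035]
 blob [318 210  30  31 465] [ 0.5   -0.192  0.024] [ 0.46  -0.244  0.007] [ 0.552 -0.153  0.035]
 blob [260 223  17  18 158] [ 0.491 -0.     0.018] [ 0.462 -0.024  0.007] [0.515 0.025 0.034]
side z board -5.872796752693751e-05
 cross [  106   122   217   224 29411] mean [0.6892 0.1595 0.    ] rect 690.1240234375 50.719390869140625 (487.0487060546875, 701.0037231445312) 3.5664381980895996 zmed 0.0004
 cross [311 132  10  19 130] mean [ 0.4808 -0.274  -0.    ] rect 481.299072265625 -265.6676330566406 (29.273208618164062, 85.04682159423828) 4.033679485321045 zmed -0.0007
 cross [236 201  16   9  84] mean [ 0.6649  0.035  -0.    ] rect 664.17333984375 38.502235412597656 (36.97832489013672, 30.86545181274414) 55.265464782714844 zmed 0.0051
 cross [463 252  49  18 431] mean [0.0172 0.1113 0.    ] rect 21.00214385986328 109.0831298828125 (42.94209671020508, 119.90203094482422) 87.21563720703125 zmed 0.0094
 cross [170 342  22  25 305] mean [0.7275 0.4507 0.    ] rect 726.2314453125 449.904541015625 (47.818809509277344, 40.208900451660156) 73.51042175292969 zmed 0.0046
 cross [303 371  18  13 169] mean [ 0.4442  0.4565 -0.    ] rect 444.8716125488281 453.8083801269531 (35.56051254272461, 23.269845962524414) 8.663362503051758 zmed 0.0047
 blob [291 142  29  23 419] [ 0.511 -0.177  0.022] [ 0.467 -0.233  0.007] [ 0.556 -0.148  0.035]
 blob [229 192  27  17 277] [0.669 0.03  0.022] [0.631 0.013 0.007] [0.701 0.054 0.035]
 blob [298 192  18  17 202] [0.493 0.    0.02 ] [ 0.469 -0.022  0.007] [0.516 0.03  0.031]
 blob [264 244  37  35 764] [0.536 0.21  0.023] [0.491 0.154 0.007] [0.582 0.243 0.035]
```

```bash
cat > m2.py <<'E'
from h import *
import sys
tag=sys.argv[1] if len(sys.argv)>1 else "0"
rois={"top":{"L":(165,160,225,215),"R":(285,150,340,205)},"side":{"L":(205,240,270,305),"R":(228,140,285,185)}}
def feet(c,guess):
    P=W(c);z=P[...,2];out={}
    for k,g in guess.items():
        near=np.hypot(P[...,0]-g[0],P[...,1]-g[1])<.065
        for a,b in ((.004,.018),(.017,.022),(.022,.028),(.028,.034)):
            Q=P[near&(z>a)&(z<b)]
            if len(Q)>15:
                r46=circ(Q,.046) if a<.01 else None
                q,e=circ(Q);print("  foot",k,a,len(Q),q.round(4),"med err",e.round(4), r46[0].round(4) if r46 else "")
if __name__=="__main__":
  for n in ("top","side"):
    c=dict(np.load(f"{n}{tag}.npz"));im=c["image"]
    print(n)
    for k,(x0,y0,x1,y1) in rois[n].items():
        r=im[y0:y1,x0:x1].astype(int)
        m=((r[...,1]>(r.min()+0) )&(r[...,2]-r[...,0]>12)&(r[...,1]>130)).astype(np.uint8)
        nn,l,st,ce=cv2.connectedComponentsWithStats(m)
        if nn<2: print("none");continue
        i=1+np.argmax(st[1:,4]);v,u=np.where(l==i)
        Q=ray(c,np.c_[u+x0,v+y0],0)[:,:2]*1000
        (cx,cy),sz,a=cv2.minAreaRect(Q.astype(np.float32))
        print(" cross",k,st[i],"mean",Q.mean(0).round(1),"z",np.median(W(c)[v+y0,u+x0,2]).round(4),"rect",round(cx,1),round(cy,1),np.round(sz,1),round(a,2))
    feet(c,{"a":(.535,.197),"b":(.51,-.19)})
E
python3 m2.py
python3 - <<'E'
from h import *
a=cv2.imread("pics/top0.png")[140:260,150:370];b=cv2.imread("pics/side0.png")[80:310,200:340]
cv2.imwrite("pics/z1.png",np.vstack([cv2.resize(a,(770,420),interpolation=2)]));cv2.imwrite("pics/z2.png",cv2.resize(b,(350,575),interpolation=2))
c=np.load("top0.npz")["image"];print(c[172:200:3,193].tolist())
E
```

```text
top
 cross L [  8   8  40  33 388] mean [638.1 237.1] z 0.0011 rect 632.1 236.3 [99.1 96.6] 49.37
 cross R [  8  10  40  39 443] mean [ 654.9 -142.8] z 0.0016 rect 654.4 -142.3 [97.4 99.2] 48.03
  foot a 0.004 176 [0.5348 0.1974 0.0507] med err 0.0054 [0.5329 0.1943]
  foot a 0.017 107 [0.5322 0.1928 0.0406] med err 0.0027 
  foot a 0.022 166 [0.533  0.1925 0.0349] med err 0.0038 
  foot a 0.028 101 [0.5326 0.1928 0.0267] med err 0.0036 
  foot b 0.004 185 [ 0.5116 -0.1979  0.0504] med err 0.0066 [ 0.509  -0.1969]
  foot b 0.017 111 [ 0.5074 -0.1997  0.0407] med err 0.0026 
  foot b 0.022 160 [ 0.5068 -0.1989  0.0351] med err 0.0034 
  foot b 0.028 117 [ 0.5063 -0.1992  0.0265] med err 0.0035 
side
 cross L [   0    0   65   65 4165] mean [643.7 237.9] z 0.0005 rect 647.1 234.9 [167.6 176.3] 8.85
 cross R [   0    0   57   45 2526] mean [ 657. -142.] z -0.0002 rect 657.6 -144.7 [181.8 189.1] 9.05
  foot a 0.004 195 [0.5365 0.1969 0.0446] med err 0.001 [0.5366 0.1954]
  foot a 0.017 235 [0.5361 0.196  0.0407] med err 0.002 
  foot a 0.022 260 [0.5362 0.1958 0.033 ] med err 0.0026 
  foot a 0.028 134 [0.5363 0.1965 0.0245] med err 0.002 
  foot b 0.004 139 [ 0.5112 -0.1956  0.0447] med err 0.0013 [ 0.5112 -0.1972]
  foot b 0.017 117 [ 0.5113 -0.1952  0.0395] med err 0.0027 
  foot b 0.022 117 [ 0.5117 -0.196   0.0325] med err 0.0025 
  foot b 0.028 78 [ 0.5111 -0.1959  0.0244] med err 0.0025 
[[127, 156, 172], [126, 155, 173], [128, 156, 173], [126, 155, 172], [128, 158, 175], [128, 158, 174], [128, 157, 175], [129, 158, 175], [129, 159, 177], [122, 140, 157]]
```

View pics/z1.png

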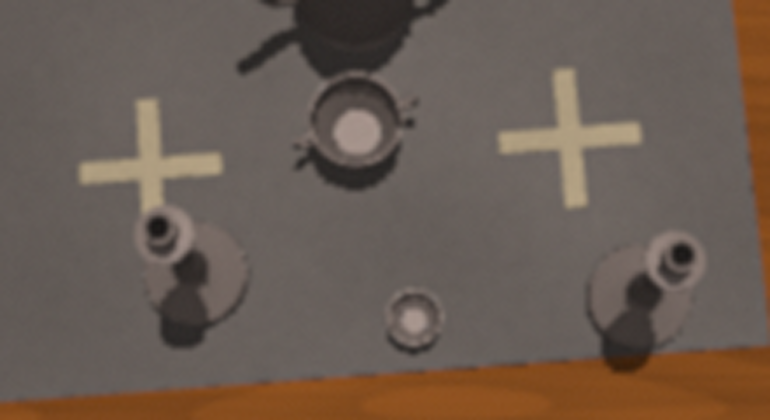

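```bash
cat > m3.py <<'E'
from h import *
import sys
def strips(Q,yaw):
    # Q mm pts of cross; strips along board axes; trimmed centre lines
    R=np.array([[np.cos(yaw),np.sin(yaw)],[-np.sin(yaw),np.cos(yaw)]]);B=Q@R.T
    c=(B.max(0)+B.min(0))/2
    for _ in range(8):
        d=B-c
        x_=B[(np.abs(d[:,1])>20)&(np.abs(d[:,0])<20),0]   # strip along y -> x centre
        y_=B[(np.abs(d[:,0])>20)&(np.abs(d[:,1])<20),1]
        c=np.array([x_.mean(),y_.mean()])
    return R.T@c,len(x_),len(y_)
if __name__=="__main__":
  for n,rois in {"top":{"L":(165,160,225,215),"R":(285,150,340,205)},"side":{"L":(205,240,270,305),"R":(228,140,285,185)}}.items():
    c=dict(np.load(f"{n}0.npz"));im=c["image"]
    for k,(x0,y0,x1,y1) in rois.items():
        g=im[y0:y1,x0:x1,1]
        t,m=cv2.threshold(g,0,255,cv2.THRESH_OTSU)
        nn,l,st,ce=cv2.connectedComponentsWithStats(m);i=1+np.argmax(st[1:,4]);v,u=np.where(l==i)
        Q=ray(c,np.c_[u+x0,v+y0],0)[:,:2]*1000
        print(n,k,t,st[i],"rect",cv2.minAreaRect(Q.astype(np.float32)),"strips",strips(Q,np.radians(3.5)))
E
python3 m3.py
python3 - <<'E'
from h import *
# outline-based foot: bottom edge; other objects quickly
c=dict(np.load("side0.npz"));P=W(c)
for nm,(x,y,r) in {"bowl":(.66,.045,.065),"salt":(.49,0,.035),"pot":(.77,.05,.1)}.items():
    m=(np.hypot(P[...,0]-x,P[...,1]-y)<r)&(P[...,2]>.01);Q=P[m];print(nm,Q.min(0).round(3),Q.max(0).round(3))
E
```

```text
top L 121.0 [  8   8  41  46 479] rect ((625.4172973632812, 227.19789123535156), (121.53612518310547, 99.06320190429688), 49.37371826171875) strips (array([632.39693443, 236.37937141]), 172, 147)
top R 125.0 [  7  10  41  40 464] rect ((654.38623046875, -142.2513427734375), (97.36419677734375, 99.25382995605469), 47.976924896240234) strips (array([ 655.4519265 , -142.34200972]), 173, 170)
side L 204.0 [ 10  10  53  47 709] rect ((633.9406127929688, 238.23611450195312), (101.42431640625, 103.094970703125), 47.68145751953125) strips (array([634.05670859, 238.18125904]), 259, 268)
side R 201.0 [  7   7  42  31 370] rect ((658.4158935546875, -140.96127319335938), (101.34577178955078, 102.89071655273438), 48.90215301513672) strips (array([ 657.78373625, -141.36983081]), 137, 141)
bowl [ 0.623 -0.     0.01 ] [0.706 0.108 0.06 ]
salt [ 0.469 -0.022  0.01 ] [0.516 0.03  0.031]
pot [ 0.674 -0.03   0.01 ] [0.84  0.149 0.224]
```

View pics/z2.png

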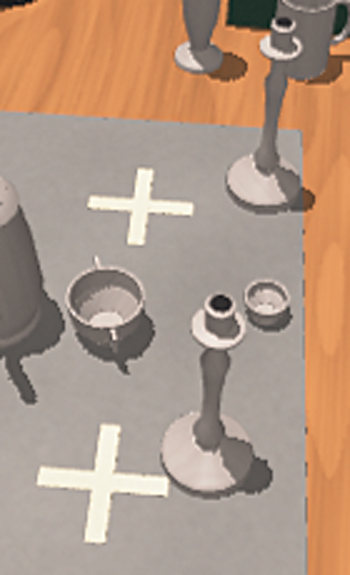

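```bash
cat >> h.py <<'E'
from scipy.spatial.transform import Rotation as Ro
def rot(s=None):
    s=s or manip.sense();w,x,y,z=s["tcp_rot"];return Ro.from_quat([x,y,z,w])
def goal_R(yaw,alpha,sgn):
    "tool z = forward*sin+down*cos ; tool y=sgn*(forward cos + up sin)"
    f=np.array([np.cos(yaw),np.sin(yaw),0]);u=np.array([0,0,1.])
    z=f*np.sin(alpha)-u*np.cos(alpha);y=sgn*(f*np.cos(alpha)+u*np.sin(alpha));x=np.cross(y,z)
    return Ro.from_matrix(np.c_[x,y,z])
def go(p,R=None):
    s=manip.sense();R0=rot(s);d=R0.inv().apply(np.array(p)-s["tool_pos"])/.3
    t=(R0.inv()*(R or R0)).as_rotvec()/np.radians(120)
    print("t",s["time_s"],"pos",s["tool_pos"].round(4),"F",s["force"].round(2),"op",round(s["opening"],4));print("row",d.round(3).tolist(),t.round(3).tolist(),"dist",np.linalg.norm(d)*.3,"deg",np.linalg.norm(t)*120)
E
python3 - <<'E'
from h import *
print(rot().as_matrix().round(3))
c=capture("wrist");print(c["T_tool_cam"].round(3),c["fx"],manip.sense()["time_s"])
for s in (1,-1): go([.38,-.25,.20],goal_R(np.radians(20.7),np.radians(30),s))
E
```

```text
[[ 0.279 -0.     0.96 ]
 [-0.96   0.001  0.279]
 [-0.001 -1.     0.   ]]
[[ 1.     0.     0.001  0.   ]
 [-0.001 -0.328  0.945 -0.143]
 [ 0.    -0.945 -0.328  0.084]
 [ 0.     0.     0.     1.   ]] 309.51304657281 0.15
t 0.15 pos [ 0.1604 -0.552   0.2308] F [ 0.39 -0.4   0.11] op 0.0853
row [-0.762, 0.104, 0.984] [-0.05, 0.74, 1.282] dist 0.3746631360135512 deg 177.705912046661
t 0.15 pos [ 0.1604 -0.552   0.2308] F [ 0.39 -0.4   0.11] op 0.0853
row [-0.762, 0.104, 0.984] [-0.5, -0.034, -0.02] dist 0.3746631360135512 deg 60.16118317911034
```

```bash
cat >> h.py <<'E'
def goal_R(yaw,alpha,sgn=1):
    f=np.array([np.cos(yaw),np.sin(yaw),0]);u=np.array([0,0,1.])
    y=f*np.sin(alpha)-u*np.cos(alpha);z=sgn*(f*np.cos(alpha)+u*np.sin(alpha));x=np.cross(y,z)
    return Ro.from_matrix(np.c_[x,y,z])
E
python3 - <<'E'
from h import *
for s in (1,-1): go([.38,-.25,.20],goal_R(np.radians(20.7),np.radians(30),s))
E
```

```text
t 0.15 pos [ 0.1604 -0.552   0.2308] F [ 0.39 -0.4   0.11] op 0.0853
row [-0.762, 0.104, 0.984] [0.25, -0.037, 0.009] dist 0.3746631360135512 deg 30.31924929523847
t 0.15 pos [ 0.1604 -0.552   0.2308] F [ 0.39 -0.4   0.11] op 0.0853
row [-0.762, 0.104, 0.984] [-0.014, 1.414, 0.379] dist 0.3746631360135512 deg 175.6420426215656
```

Call:
drive_tool(
  plan=[-0.76,0.1,0.98,0.25,-0.037,0.009,0.5,-0.76,0.1,0.98,0.25,-0.037,0.009,0.5,-0.76,0.1,0.98,0.25,-0.037,0.009,0.5,-0.76,0.1,0.98,0.25,-0.037,0.009,0.5,-0.76,0.1,0.98,0.25,-0.037,0.009,0.5],
  grip_force=20,
)

```text
time_s: 0.65
tool_pos: [0.3067, -0.3494, 0.2099]
tcp_rot: [0.713, -0.409, 0.284, -0.494]
force: [1.6, -0.5, 0.9]
opening: 0.043
```

```bash
python3 - <<'E'
from h import *
go([.38,-.25,.20],goal_R(np.radians(20.7),np.radians(30)));print(manip.sense()["joint_positions"].round(2))
E
```

```text
t 0.65 pos [ 0.3067 -0.3494  0.2099] F [ 1.62 -0.48  0.93] op 0.043
row [-0.224, 0.202, 0.282] [-0.002, -0.001, 0.0] dist 0.12391533504622354 deg 0.2592752860886825
[-1.38 -0.11  1.84  0.52  1.52 -0.23]
```

Call:
drive_tool(
  plan=[-0.224,0.2,0.28,0,0,0,0.5,-0.224,0.2,0.28,0,0,0,0.5,-0.224,0.2,0.28,0,0,0,0.5,-0.224,0.2,0.28,0,0,0,0.5],
)

```text
time_s: 1.05
tool_pos: [0.3803, -0.2487, 0.2011]
tcp_rot: [0.713, -0.412, 0.283, -0.492]
force: [-0.4, -0.4, -0.0]
opening: 0.0427
```

```bash
python3 - <<'E'
from h import *
go([.38,-.25,.20],goal_R(np.radians(20.7),np.radians(30)));s=manip.sense();print(s["joint_positions"].round(2))
c=capture("wrist");cv2.imwrite("pics/w1.png",c["image"])
t=capture("top");cv2.imwrite("pics/t1.png",t["image"])
z=c["range_z"];v,u=np.mgrid[:384,:512];P=np.stack([(u-c["cx"])/c["fx"]*z,(v-c["cy"])/c["fy"]*z,z],-1)@c["T_tool_cam"][:3,:3].T+c["T_tool_cam"][:3,3]
m=(z>0)&(np.abs(P[...,0])<.06)&(np.abs(P[...,2])<.05)&(P[...,1]<.03)
Q=P[m];print(len(Q))
for sg in (1,-1):
    q=Q[sg*Q[:,0]>0];q=q[q[:,1]>-.05];print(len(q),q.min(0).round(4),q.max(0).round(4))
    t_=q[q[:,1]>np.percentile(q[:,1],98)];print(t_.mean(0).round(4))
E
```

```text
t 1.05 pos [ 0.3803 -0.2487  0.2011] F [-0.37 -0.45 -0.03] op 0.0427
row [0.004, 0.002, -0.004] [-0.0, 0.002, -0.0] dist 0.0017484225449144433 deg 0.23760893853519127
[-1.13 -0.23  1.95  0.53  1.4  -0.01]
30822
2581 [ 0.0214 -0.05   -0.0125] [ 0.0523 -0.002   0.014 ]
[ 0.0223 -0.0051  0.0016]
2597 [-0.0517 -0.05   -0.0119] [-0.0206 -0.0019  0.0141]
[-0.0216 -0.005   0.0022]
```

View pics/w1.png

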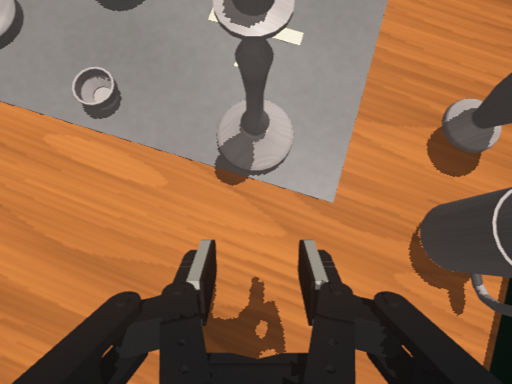

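View pics/t1.png

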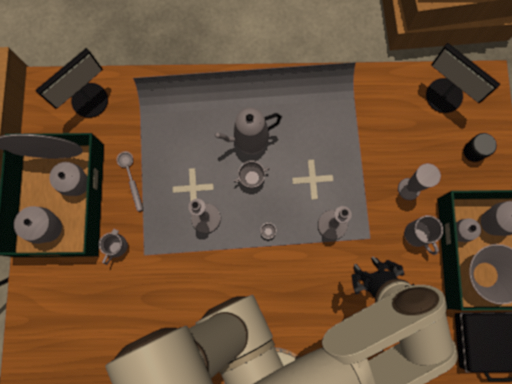

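The wrist view shows foot b straight ahead at (255,135). The fingertips sit about 4 mm behind the TCP at this opening. I descend behind foot b next.

```bash
python3 - <<'E'
from h import *
go([.40,-.2386,.006],goal_R(np.radians(20.7),np.radians(30)))
go([.4454,-.2215,.006],goal_R(np.radians(20.7),np.radians(30)))
E
```

```text
t 1.15 pos [ 0.3793 -0.2511  0.2012] F [-1.63 -0.68 -0.5 ] op 0.0427
row [-0.016, 0.603, -0.257] [-0.0, 0.001, 0.001] dist 0.19671373521394 deg 0.15671199320802143
t 1.15 pos [ 0.3793 -0.2511  0.2012] F [-1.63 -0.68 -0.5 ] op 0.0427
row [-0.015, 0.684, -0.117] [-0.0, 0.001, 0.001] dist 0.20821225200243534 deg 0.15671199320802143
```

Call:
drive_tool(
  plan=[-0.016,0.57,-0.237,0,0,0,0.5,-0.016,0.57,-0.237,0,0,0,0.5,-0.016,0.57,-0.237,0,0,0,0.5,-0.016,0.57,-0.237,0,0,0,0.5,-0.016,0.57,-0.237,0,0,0,0.5],
)

```text
time_s: 1.65
tool_pos: [0.3985, -0.2373, 0.0138]
tcp_rot: [0.713, -0.41, 0.287, -0.491]
force: [-0.7, 0.6, -0.2]
opening: 0.0426
```

```bash
python3 - <<'E'
from h import *
go([.4454,-.2215,.006],goal_R(np.radians(20.7),np.radians(30)))
c=capture("wrist");cv2.imwrite("pics/w2.png",c["image"])
t=capture("side");cv2.imwrite("pics/s2.png",t["image"])
z=c["range_z"];v,u=np.mgrid[:384,:512];P=np.stack([(u-c["cx"])/c["fx"]*z,(v-c["cy"])/c["fy"]*z,z],-1)@c["T_tool_cam"][:3,:3].T+c["T_tool_cam"][:3,3]
s=manip.sense();P=rot(s).apply(P.reshape(-1,3)).reshape(P.shape)+s["tool_pos"]
g=(.509,-.1975);near=(z>0)&(np.hypot(P[...,0]-g[0],P[...,1]-g[1])<.065)
print("floor",np.median(P[...,2][(z>0)&(P[...,0]>.45)&(P[...,0]<.6)&(P[...,1]>-.15)&(P[...,1]<-.05)]))
for a,b in ((.003,.015),(.017,.022),(.022,.028),(.028,.034)):
    Q=P[near&(P[...,2]>a)&(P[...,2]<b)]; print(a,len(Q),circ(Q) if len(Q)>10 else "",circ(Q,.046) if a<.01 else "")
E
```

```text
t 1.65 pos [ 0.3985 -0.2373  0.0138] F [-0.65  0.63 -0.2 ] op 0.0426
row [0.006, 0.105, 0.13] [0.001, -0.002, -0.002] dist 0.050049715358270415 deg 0.33094083452555406
floor 0.005017791503287622
0.003 11413 (array([ 0.51254584, -0.19747251,  0.05786564]), np.float64(0.004409667082223338)) (array([ 0.50116259, -0.19989391]), np.float64(0.007882733873637263))
0.017 1006 (array([ 0.50942711, -0.2003832 ,  0.04498087]), np.float64(0.00043263270878348206)) 
0.022 4205 (array([ 0.50926352, -0.20067344,  0.04031971]), np.float64(0.0019318781787735356)) 
0.028 4400 (array([ 0.51002946, -0.20036826,  0.03222899]), np.float64(0.0023631930752098275))
```

View pics/w2.png

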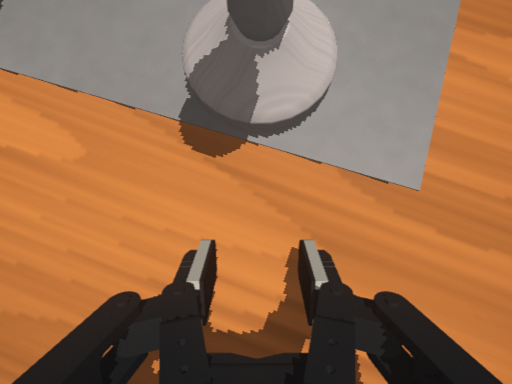

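View pics/s2.png

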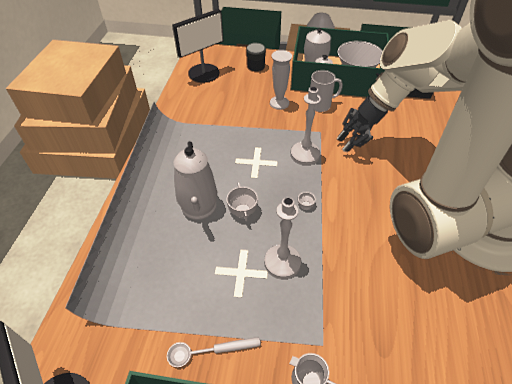

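Call:
drive_tool(
  plan=[0.003,0.065,0.065,0,0,0,0.5,0.006,0.105,0.13,0,0,0,0.5,0.006,0.105,0.13,0,0,0,0.5],
)

```text
time_s: 2.05
tool_pos: [0.4492, -0.2238, 0.0124]
tcp_rot: [0.712, -0.412, 0.282, -0.493]
force: [0.1, -0.4, -0.5]
opening: 0.0424
```

```bash
python3 - <<'E'
from h import *
go([.509-.049*.935,-.1985-.049*.353,.005],goal_R(np.radians(20.7),np.radians(30)))
c=capture("wrist");cv2.imwrite("pics/w3.png",c["image"])
t=capture("side");cv2.imwrite("pics/s3.png",cv2.resize(t["image"][80:200,220:400],(720,480),interpolation=2))
E
```

```text
t 2.05 pos [ 0.4492 -0.2238  0.0124] F [ 0.11 -0.4  -0.52] op 0.0424
row [-0.009, 0.048, 0.034] [-0.001, 0.002, 0.002] dist 0.017773570815755816 deg 0.32054781514048775
```

View pics/w3.png

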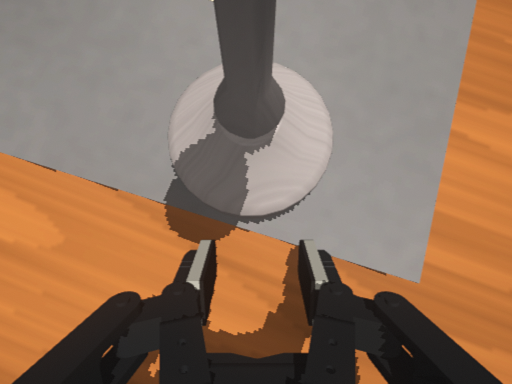

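View pics/s3.png

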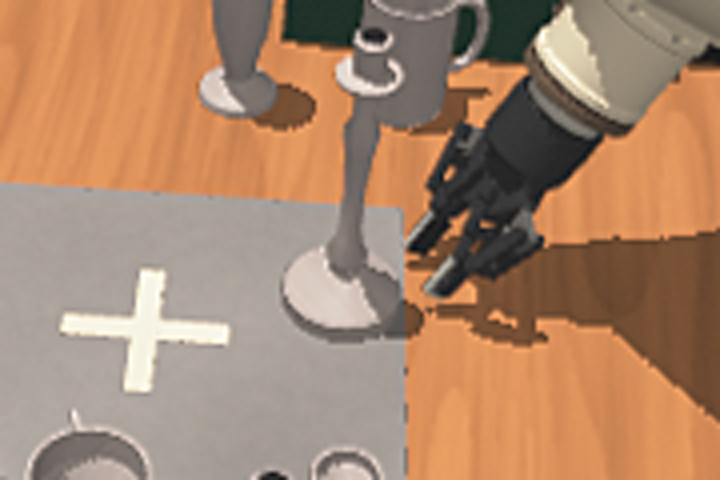

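```bash
python3 - <<'E'
from h import *
go([.509-.054*.935,-.1975-.054*.353,.005],goal_R(np.radians(20.7),np.radians(30)))
E
```

```text
t 2.15 pos [ 0.4476 -0.2239  0.0117] F [-0.35  0.17 -1.11] op 0.0424
row [-0.01, 0.041, 0.026] [-0.001, 0.001, 0.002] dist 0.014750210430653185 deg 0.27228137904990546
```

Call:
drive_tool(
  plan=[-0.012,0.04,0.026,0,0,0,0.5,-0.012,0.04,0.026,0,0,0,0.5,-0.012,0.04,0.026,0,0,0,0.5],
)

```text
time_s: 2.45
tool_pos: [0.4574, -0.2157, 0.0041]
tcp_rot: [0.712, -0.412, 0.283, -0.493]
force: [-0.2, 0.4, 0.3]
opening: 0.0428
```

```bash
python3 - <<'E'
from h import *
c=capture("wrist");cv2.imwrite("pics/w4.png",c["image"])
go([.509-.049*.935,-.1975-.049*.353,.005],goal_R(np.radians(20.7),np.radians(30)))
t=capture("side");cv2.imwrite("pics/s4.png",cv2.resize(t["image"][80:200,220:400],(720,480),interpolation=2))
E
```

```text
t 2.5 pos [ 0.4574 -0.2157  0.004 ] F [-0.71  0.69 -0.85] op 0.0424
row [0.004, 0.007, 0.018] [-0.0, 0.001, 0.001] dist 0.00590516524990987 deg 0.16019398404717505
```

View pics/w4.png

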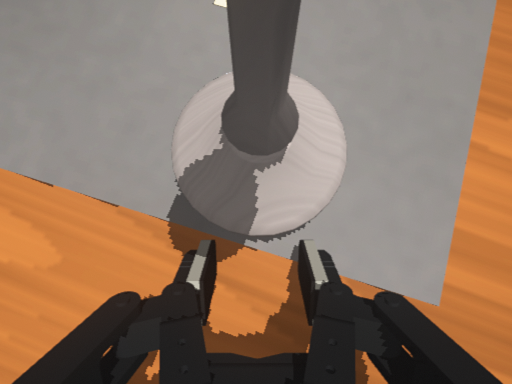

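View pics/s4.png

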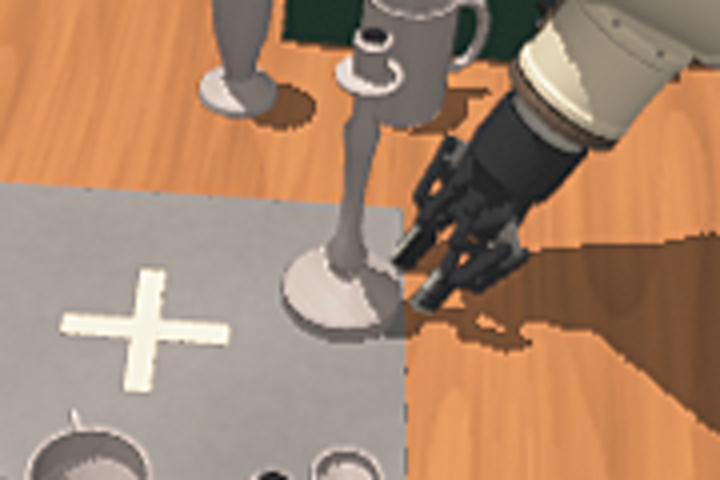

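Call:
drive_tool(
  plan=[0,0.012,0.023,0,0,0,0.5,0,0.025,0.046,0,0,0,0.5,0,0.037,0.069,0,0,0,0.5,0,0.05,0.092,0,0,0,0.5,0,0.05,0.092,0,0,0,0.5],
)

```text
time_s: 3.05
tool_pos: [0.488, -0.2033, 0.0041]
tcp_rot: [0.713, -0.412, 0.283, -0.492]
force: [0.5, 0.2, -0.6]
opening: 0.0427
```

```bash
cat > look.py <<'E'
from h import *
import sys
n=sys.argv[1];x,y,yaw=map(float,sys.argv[2:5])
go([x,y,.005],goal_R(np.radians(yaw),np.radians(30)))
c=capture("wrist");t=capture("side")
a=cv2.resize(c["image"],(400,300));r=(80,200,220,400) if n[0]=="b" else (160,310,190,370)
b=cv2.resize(t["image"][r[0]:r[1],r[2]:r[3]],(400,300),interpolation=2)
cv2.imwrite(f"pics/l_{n}.png",np.hstack([a,b]));np.savez(f"side_{n}.npz",**t)
E
python3 look.py b1 .6115 -.1588 20.7
```

```text
t 3.05 pos [ 0.488  -0.2033  0.0041] F [ 0.47  0.23 -0.62] op 0.0427
row [0.008, 0.216, 0.38] [-0.0, 0.001, 0.0] dist 0.13128812055624678 deg 0.12994509669540155
```

View pics/l_b1.png

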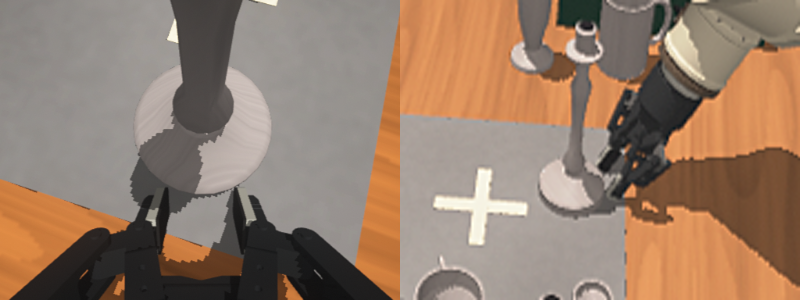

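```bash
cat > foot.py <<'E'
from h import *
import sys
f=sys.argv[1];g=tuple(map(float,sys.argv[2:4]))
t=dict(np.load(f));P=W(t);z=P[...,2]
near=np.hypot(P[...,0]-g[0],P[...,1]-g[1])<.06
for a,b in ((.004,.018),(.017,.022),(.022,.028),(.028,.034)):
    Q=P[near&(z>a)&(z<b)]
    if len(Q)>15: print(a,len(Q),circ(Q),circ(Q,.046) if a<.01 else "")
# pan/top axis
Q=P[(np.hypot(P[...,0]-g[0],P[...,1]-g[1])<.06)&(z>.19)&(z<.26)]
print("top",len(Q),Q.mean(0) if len(Q) else "")
E
python3 foot.py side_b1.npz .533 -.188; python3 foot.py side0.npz .511 -.196
```

```text
0.004 165 (array([ 0.53482537, -0.18886449,  0.04770769]), np.float64(0.0020262277406028553)) (array([ 0.53476458, -0.18698748]), np.float64(0.001895059350254337))
0.017 141 (array([ 0.53459171, -0.18694863,  0.04140912]), np.float64(0.0031870134603001823)) 
0.022 140 (array([ 0.53446407, -0.18616519,  0.03294103]), np.float64(0.0033895432966037174)) 
0.028 82 (array([ 0.53096769, -0.2051094 ,  0.04059904]), np.float64(0.00460590068127403)) 
top 230 [ 0.53526885 -0.17828219  0.22514347]
0.004 138 (array([ 0.51121228, -0.19572046,  0.04473897]), np.float64(0.0012666588458358115)) (array([ 0.51116997, -0.19722876]), np.float64(0.001553968559319184))
0.017 117 (array([ 0.51128455, -0.1951983 ,  0.03949024]), np.float64(0.0026513765353420177)) 
0.022 117 (array([ 0.51168148, -0.19600343,  0.03247384]), np.float64(0.0024991592848537594)) 
0.028 78 (array([ 0.51111693, -0.19589338,  0.02440738]), np.float64(0.002467356962653218)) 
top 233 [ 0.51101052 -0.18820453  0.22547814]
```

Call:
drive_tool(
  plan=[0,0.02,0.035,0,0,0,0.5,0.001,0.045,0.079,0,0,0,0.5,0.002,0.07,0.123,0,0,0,0.5,0.003,0.09,0.158,0,0,0,0.5,0.004,0.108,0.19,0,0,0,0.5],
)

```text
time_s: 3.65
tool_pos: [0.5495, -0.1814, 0.0044]
tcp_rot: [0.712, -0.412, 0.284, -0.493]
force: [-2.8, -0.4, -1.4]
opening: 0.0429
```

```bash
python3 look.py b2 .6115 -.1588 20.7;python3 foot.py side_b2.npz .593 -.165
```

```text
t 3.65 pos [ 0.5495 -0.1814  0.0044] F [-2.78 -0.4  -1.38] op 0.0429
row [0.003, 0.108, 0.192] [-0.0, 0.001, 0.001] dist 0.0660385489789517 deg 0.0931766317731517
0.004 174 (array([ 0.59651648, -0.16751509,  0.04852368]), np.float64(0.0023664382562714192)) (array([ 0.59630685, -0.16477769]), np.float64(0.0021499832206585377))
0.017 137 (array([ 0.59728584, -0.16505043,  0.04128289]), np.float64(0.0035072506895507255)) 
0.022 151 (array([ 0.59692039, -0.16555323,  0.03418004]), np.float64(0.0038652145747306646)) 
0.028 90 (array([ 0.59092473, -0.18243585,  0.04047954]), np.float64(0.00486516854620838)) 
top 231 [ 0.5971159  -0.15583759  0.22556052]
```

View pics/l_b2.png

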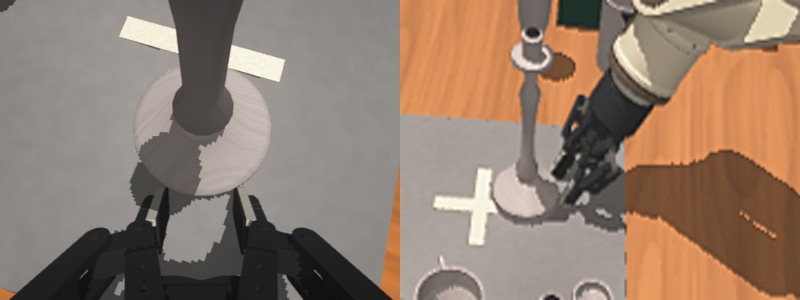

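Call:
drive_tool(
  plan=[0,0.02,0.035,0,0,0,0.5,0,0.045,0.078,0,0,0,0.5,-0.001,0.065,0.113,0,0,0,0.5,-0.002,0.083,0.144,0,0,0,0.5,-0.002,0.083,0.144,0,0,0,0.5],
)

```text
time_s: 4.25
tool_pos: [0.5964, -0.1629, 0.0047]
tcp_rot: [0.713, -0.412, 0.283, -0.492]
force: [-0.8, -0.7, -0.0]
opening: 0.0424
```

```bash
python3 look.py b3 .6115 -.1588 20.7;python3 foot.py side_b3.npz .645 -.147
```

```text
t 4.25 pos [ 0.5964 -0.1629  0.0047] F [-0.78 -0.7  -0.01] op 0.0424
row [0.005, 0.025, 0.045] [-0.0, 0.001, 0.0] dist 0.015631818593446374 deg 0.14061361133927117
0.004 169 (array([ 0.64331892, -0.14767975,  0.04747804]), np.float64(0.002044693967113459)) (array([ 0.64325481, -0.14608244]), np.float64(0.001830060991078894))
0.017 126 (array([ 0.64375672, -0.14430915,  0.04053023]), np.float64(0.002455826820315029)) 
0.022 158 (array([ 0.64348782, -0.14525728,  0.03322002]), np.float64(0.0036244739582203707)) 
0.028 77 (array([ 0.64411741, -0.14624165,  0.02479359]), np.float64(0.0024155087502286746)) 
top 237 [ 0.64313992 -0.13739081  0.22574053]
```

View pics/l_b3.png

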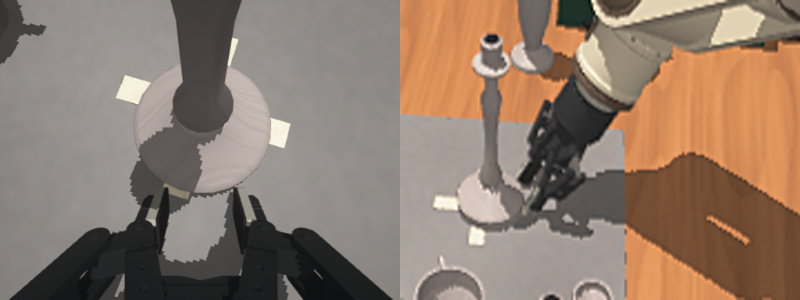

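Call:
drive_tool(
  plan=[0.001,0.007,0.012,0,0,0,0.5,0.002,0.013,0.023,0,0,0,0.5,0.003,0.02,0.035,0,0,0,0.5,0.003,0.02,0.035,0,0,0,0.5],
)

```text
time_s: 4.75
tool_pos: [0.6073, -0.1601, 0.0047]
tcp_rot: [0.712, -0.412, 0.283, -0.493]
force: [-0.9, 0.8, -0.1]
opening: 0.0427
```

```bash
python3 look.py b4 .6115 -.1588 20.7;python3 foot.py side_b4.npz .656 -.143
python3 - <<'E'
from h import *
t=capture("top");np.savez("top_b4.npz",**t)
a=cv2.resize(np.load("top_b4.npz")["image"][140:220,270:370],(750,600),interpolation=2);cv2.imwrite("pics/t_b4.png",a)
b=cv2.resize(np.load("side_b4.npz")["image"][120:200,220:320],(750,600),interpolation=2);cv2.imwrite("pics/s_b4.png",b)
E
```

```text
t 4.75 pos [ 0.6073 -0.1601  0.0047] F [-0.88  0.79 -0.11] op 0.0427
row [0.001, 0.006, 0.013] [-0.0, 0.001, 0.001] dist 0.004448590282643728 deg 0.10826934001901073
0.004 152 (array([ 0.65378632, -0.1457872 ,  0.0476308 ]), np.float64(0.0014117604230925312)) (array([ 0.65358442, -0.14395246]), np.float64(0.001465175876359394))
0.017 141 (array([ 0.65382477, -0.14316444,  0.04075608]), np.float64(0.002938487825076039)) 
0.022 141 (array([ 0.65430399, -0.14315731,  0.03316551]), np.float64(0.0031854503559916765)) 
0.028 83 (array([ 0.65409877, -0.14336656,  0.02504745]), np.float64(0.0030921015247493445)) 
top 236 [ 0.65303657 -0.13501322  0.22584989]
```

View pics/t_b4.png

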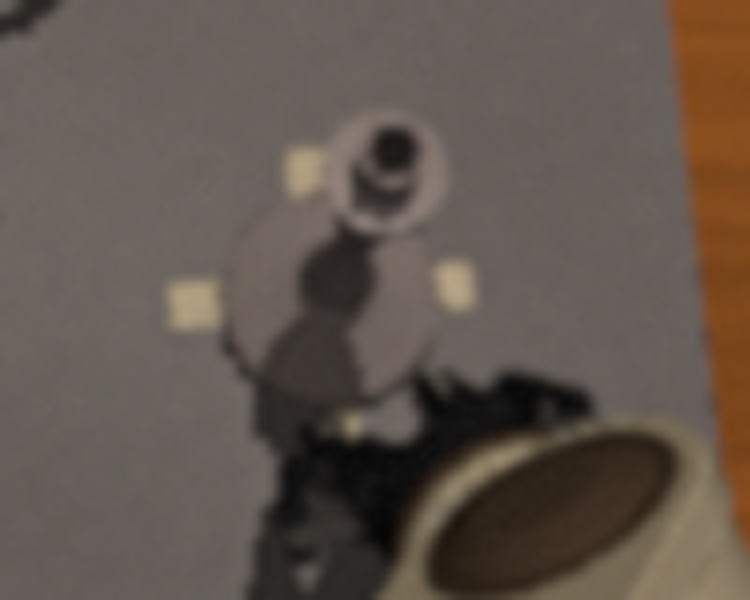

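View pics/s_b4.png

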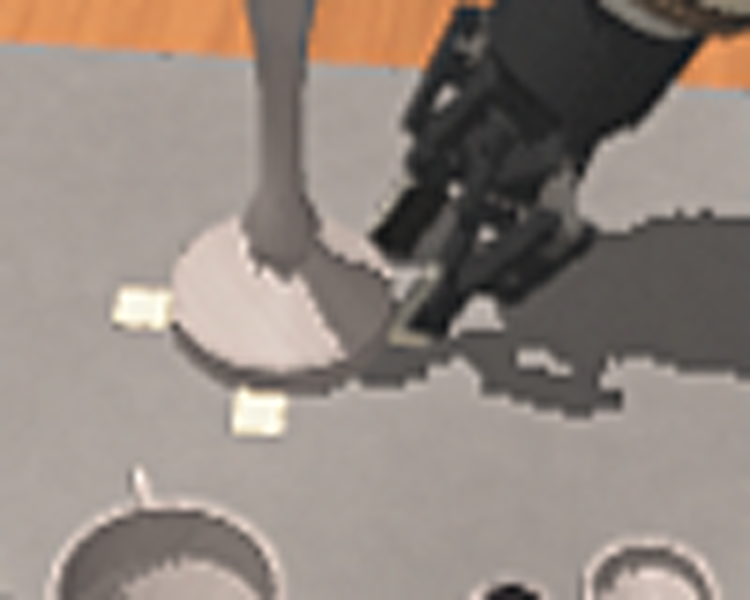

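View pics/l_b4.png

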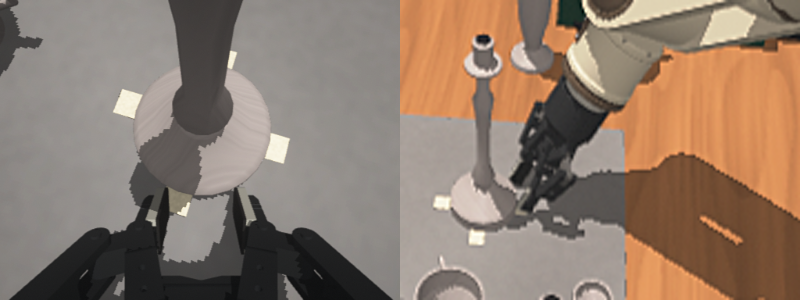

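```bash
python3 foot.py top_b4.npz .652 -.145; echo; python3 foot.py top0.npz .508 -.199
```

```text
0.004 180 (array([ 0.65380274, -0.14628243,  0.04883717]), np.float64(0.0046995735908797465)) (array([ 0.65122018, -0.14584888]), np.float64(0.004388892964910698))
0.017 126 (array([ 0.64980133, -0.14583669,  0.04062341]), np.float64(0.002908556238589117)) 
0.022 171 (array([ 0.65044723, -0.14628962,  0.03444569]), np.float64(0.003736470437621514)) 
0.028 102 (array([ 0.65071381, -0.14721125,  0.02722686]), np.float64(0.003405742083738948)) 
top 216 [ 0.64694062 -0.14421701  0.22918501]

0.004 146 (array([ 0.50809547, -0.20097947,  0.04755092]), np.float64(0.003675285058848163)) (array([ 0.50734346, -0.19980371]), np.float64(0.003390499614409171))
0.017 111 (array([ 0.50738729, -0.19971487,  0.04073568]), np.float64(0.0026377301219828245)) 
0.022 160 (array([ 0.50680913, -0.19889821,  0.03511031]), np.float64(0.003357260027874894)) 
0.028 117 (array([ 0.50634764, -0.19918946,  0.02650724]), np.float64(0.0034957866540062145)) 
top 226 [ 0.50546691 -0.19732414  0.22916671]
```

Call:
drive_tool(
  plan=[-0.002,0.004,0.007,0,0,0,0.5,-0.005,0.008,0.014,0,0,0,0.5,-0.005,0.008,0.014,0,0,0,0.5],
)

```text
time_s: 5.2
tool_pos: [0.6111, -0.1569, 0.0047]
tcp_rot: [0.712, -0.412, 0.283, -0.493]
force: [-1.4, -1.5, 0.7]
opening: 0.0428
```

```bash
python3 look.py b5 .6115 -.1588 20.7;python3 foot.py side_b5.npz .656 -.142
python3 - <<'E'
from h import *
t=capture("top");np.savez("top_b5.npz",**t)
E
python3 foot.py top_b5.npz .656 -.142
```

```text
t 5.2 pos [ 0.6111 -0.1569  0.0047] F [-1.39 -1.51  0.72] op 0.0428
row [0.007, -0.001, -0.0] [-0.0, 0.001, 0.001] dist 0.001997681760813089 deg 0.11261858578734411
0.004 174 (array([ 0.65745632, -0.14287867,  0.04801103]), np.float64(0.002375769365713414)) (array([ 0.65708996, -0.14071209]), np.float64(0.0022960268551238602))
0.017 134 (array([ 0.65747233, -0.13985884,  0.04113892]), np.float64(0.0024693351097891426)) 
0.022 161 (array([ 0.65774353, -0.14092392,  0.03413676]), np.float64(0.0037140278767359286)) 
0.028 83 (array([ 0.65718086, -0.14253955,  0.02679804]), np.float64(0.003167327213902116)) 
top 239 [ 0.65680145 -0.13238874  0.22573963]
0.004 155 (array([ 0.65758815, -0.14466314,  0.04845752]), np.float64(0.004331533931952007)) (array([ 0.65548173, -0.14373726]), np.float64(0.004056774139719457))
0.017 125 (array([ 0.65369307, -0.14299379,  0.04074649]), np.float64(0.002809812237827121)) 
0.022 174 (array([ 0.65313439, -0.14362227,  0.03483546]), np.float64(0.0040055163500496375)) 
0.028 122 (array([ 0.65375241, -0.14303875,  0.02624567]), np.float64(0.0031572650598564837)) 
top 214 [ 0.6506078  -0.14169769  0.22978499]
```

View pics/l_b5.png

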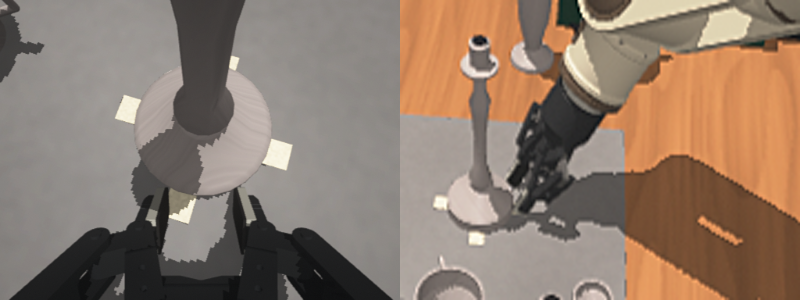

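Call:
drive_tool(
  plan=[0,-0.02,-0.035,0,0,0,0.5,0,-0.1,-0.173,0,0,0,0.5,0,-0.2,-0.346,0,0,0,0.5,0,-0.2,-0.346,0,0,0,0.5],
)

```text
time_s: 5.75
tool_pos: [0.495, -0.2002, 0.0042]
tcp_rot: [0.712, -0.411, 0.284, -0.493]
force: [0.4, 0.8, 0.8]
opening: 0.0429
```

```bash
python3 look.py b6 .6115 -.1588 20.7;python3 foot.py side_b6.npz .656 -.142
python3 - <<'E'
from h import *
t=capture("top");np.savez("top_b6.npz",**t)
a=cv2.resize(t["image"][140:220,270:370],(750,600),interpolation=2);cv2.imwrite("pics/t_b6.png",a)
b=cv2.resize(np.load("side_b6.npz")["image"][120:200,220:320],(750,600),interpolation=2);cv2.imwrite("pics/s_b6.png",b)
E
python3 foot.py top_b6.npz .656 -.142
```

```text
t 5.75 pos [ 0.495  -0.2002  0.0042] F [0.38 0.83 0.8 ] op 0.0429
row [0.008, 0.204, 0.358] [0.0, -0.0, 0.001] dist 0.12358939439822188 deg 0.09912397344918336
0.004 138 (array([ 0.65802537, -0.13949628,  0.04485216]), np.float64(0.0012032644607114437)) (array([ 0.65814208, -0.14087246]), np.float64(0.0013584210706265067))
0.017 120 (array([ 0.6583837 , -0.13906877,  0.04024102]), np.float64(0.0023293718913169545)) 
0.022 141 (array([ 0.6586797 , -0.13921676,  0.03217526]), np.float64(0.0025349983413811977)) 
0.028 75 (array([ 0.65740954, -0.13879209,  0.02377396]), np.float64(0.0021128757414520596)) 
top 238 [ 0.65679919 -0.13233705  0.22557443]
0.004 161 (array([ 0.65701443, -0.14309429,  0.04771895]), np.float64(0.004174055806879989)) (array([ 0.65540388, -0.14270936]), np.float64(0.003578263966496305))
0.017 120 (array([ 0.65416569, -0.14347299,  0.04009178]), np.float64(0.002731677179845942)) 
0.022 166 (array([ 0.65473077, -0.14388651,  0.03397871]), np.float64(0.0035766044135310954)) 
0.028 99 (array([ 0.65471846, -0.14360133,  0.02662566]), np.float64(0.003289349590912989)) 
top 217 [ 0.65081257 -0.14179847  0.22943422]
```

View pics/t_b6.png

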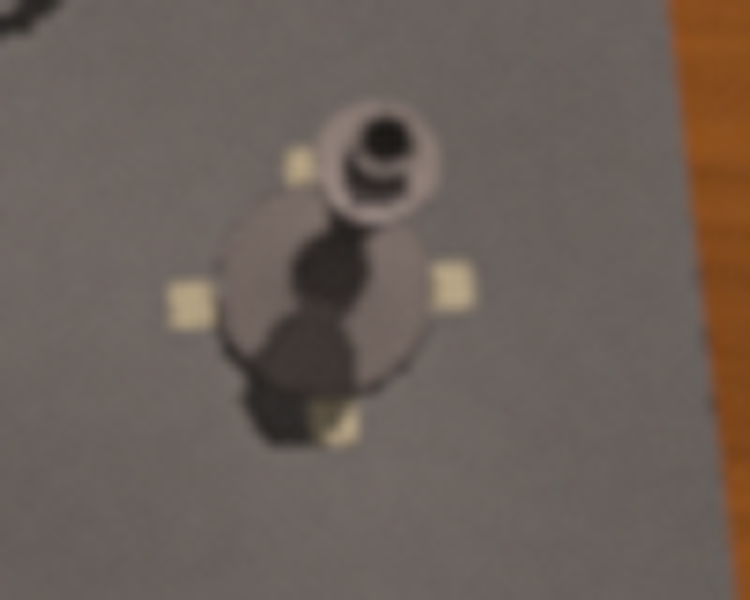

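View pics/s_b6.png

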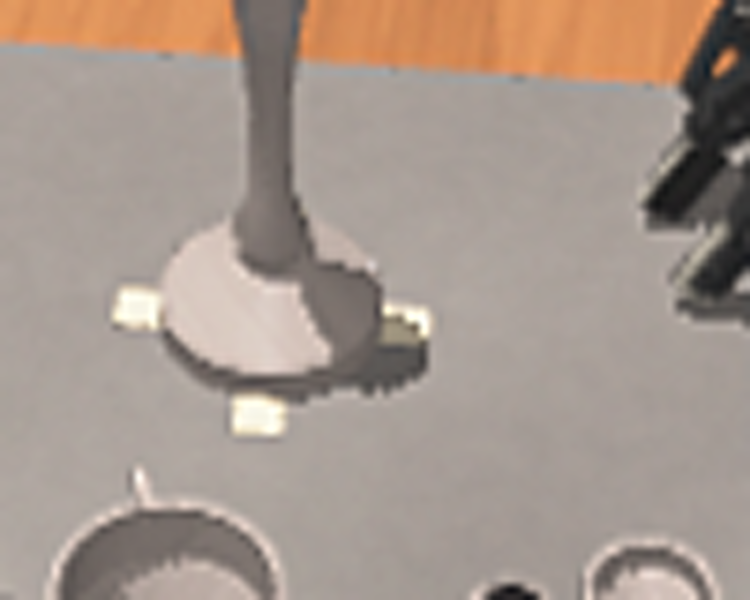

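Candlestick b is centred on its cross in the top view: about 47 px of tape on the left, 43 px on the right (plus roughly 4 px hidden by parallax). Now candlestick a.

```bash
python3 - <<'E'
from h import *
R=goal_R(np.radians(23.5),np.radians(30))
go([.44,-.1,.12],R);go([.42,.145,.12],R)
E
```

```text
t 5.9 pos [ 0.4985 -0.2002  0.005 ] F [ 0.17  0.15 -0.13] op 0.0427
row [-0.38, -0.365, 0.136] [-0.0, -0.02, 0.013] dist 0.16331808117199786 deg 2.8923529325978286
t 5.9 pos [ 0.4985 -0.2002  0.005 ] F [ 0.17  0.15 -0.13] op 0.0427
row [-1.168, -0.254, 0.332] [-0.0, -0.02, 0.013] dist 0.3721841516250461 deg 2.8923529325978286
```

Call:
drive_tool(
  plan=[-0.02,-0.17,0.02,0,0,0,0.5,-0.38,-0.365,0.136,0,-0.02,0.013,0.5,-0.38,-0.365,0.136,0,-0.02,0.013,0.5,-0.38,-0.365,0.136,0,-0.02,0.013,0.5,-0.38,-0.365,0.136,0,-0.02,0.013,0.5],
)

```text
time_s: 6.4
tool_pos: [0.4406, -0.0973, 0.1222]
tcp_rot: [0.725, -0.418, 0.272, -0.474]
force: [0.6, -0.9, 0.0]
opening: 0.0427
```

```bash
python3 - <<'E'
from h import *
R=goal_R(np.radians(23.5),np.radians(30))
go([.42,.145,.12],R)
E
```

```text
t 6.4 pos [ 0.4406 -0.0973  0.1222] F [ 0.57 -0.93  0.01] op 0.0427
row [-0.767, 0.136, 0.224] [-0.001, 0.002, 0.0] dist 0.24320643370643708 deg 0.32789448149794553
```

Call:
drive_tool(
  plan=[-0.767,0.136,0.224,0,0,0,0.5,-0.767,0.136,0.224,0,0,0,0.5,-0.767,0.136,0.224,0,0,0,0.5,-0.767,0.136,0.224,0,0,0,0.5,-0.767,0.136,0.224,0,0,0,0.5],
)

```text
time_s: 6.9
tool_pos: [0.4234, 0.1162, 0.1182]
tcp_rot: [0.725, -0.419, 0.274, -0.474]
force: [1.6, -1.4, 0.4]
opening: 0.0426
```

```bash
python3 - <<'E'
from h import *
R=goal_R(np.radians(23.5),np.radians(30))
f=np.array([np.cos(np.radians(23.5)),np.sin(np.radians(23.5))])
p=np.array([.5345,.1945])
go([*(p-.105*f),.03],R);go([*(p-.062*f),.005],R)
E
python3 look.py a0 .47 .167 23.5
```

```text
t 6.9 pos [0.4234 0.1162 0.1182] F [ 1.61 -1.43  0.41] op 0.0426
row [-0.091, 0.302, -0.065] [0.0, 0.001, -0.001] dist 0.09657771000530296 deg 0.11962020397302724
t 6.9 pos [0.4234 0.1162 0.1182] F [ 1.61 -1.43  0.41] op 0.0426
row [-0.091, 0.445, 0.017] [0.0, 0.001, -0.001] dist 0.13649751193548357 deg 0.11962020397302724
t 6.9 pos [0.4234 0.1162 0.1182] F [ 1.61 -1.43  0.41] op 0.0426
row [-0.093, 0.432, -0.006] [0.0, 0.001, -0.001] dist 0.13255307277070807 deg 0.11962020397302724
```

View pics/l_a0.png

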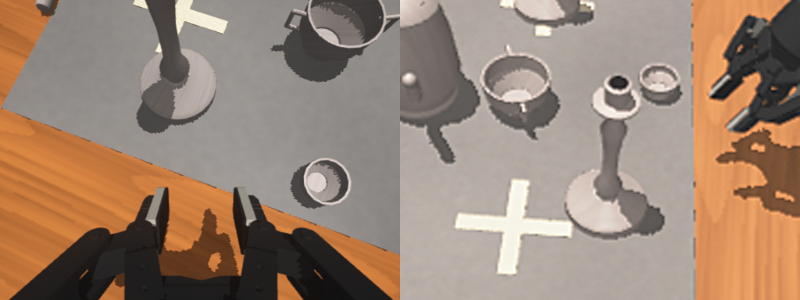

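```bash
python3 - <<'E'
from h import *
R=goal_R(np.radians(23.5),np.radians(30))
f=np.array([np.cos(np.radians(23.5)),np.sin(np.radians(23.5))])
p=np.array([.5345,.1945])
go([*(p-.105*f),.03],R);go([*(p-.062*f),.008],R)
E
```

```text
t 7.0 pos [0.4224 0.1193 0.1179] F [ 0.39 -0.96  0.45] op 0.0425
row [-0.08, 0.301, -0.065] [0.001, 0.003, -0.003] dist 0.09530956939175608 deg 0.5260302361958643
t 7.0 pos [0.4224 0.1193 0.1179] F [ 0.39 -0.96  0.45] op 0.0425
row [-0.078, 0.436, 0.023] [0.001, 0.003, -0.003] dist 0.13293617022524187 deg 0.5260302361958643
```

Settled at y=0.119 (it only went as far as the speed limit allowed). Descend.

Call:
drive_tool(
  plan=[-0.08,0.15,-0.065,0,0,0,0.5,-0.08,0.3,-0.065,0,0,0,0.5,-0.08,0.3,-0.065,0,0,0,0.5,-0.079,0.43,0.023,0,0,0,0.5,-0.079,0.43,0.023,0,0,0,0.5],
)

```text
time_s: 7.5
tool_pos: [0.4802, 0.1643, 0.0075]
tcp_rot: [0.724, -0.42, 0.276, -0.474]
force: [-0.1, -0.4, 0.1]
opening: 0.0425
```

```bash
python3 look.py a1 .4895 .1750 23.5; python3 - <<'E'
from h import *
R=goal_R(np.radians(23.5),np.radians(30))
go([.4895,.1750,.004],R)
E
```

```text
t 7.5 pos [0.4802 0.1643 0.0075] F [-0.07 -0.38  0.13] op 0.0425
row [-0.02, 0.029, 0.033] [0.002, -0.0, -0.001] dist 0.01441216149475763 deg 0.3055191363740334
t 7.6 pos [0.4786 0.1639 0.009 ] F [-0.92 -0.25 -0.09] op 0.0427
row [-0.019, 0.038, 0.034] [0.002, 0.0, -0.001] dist 0.016374554978000902 deg 0.2529827780160388
```

View pics/l_a1.png

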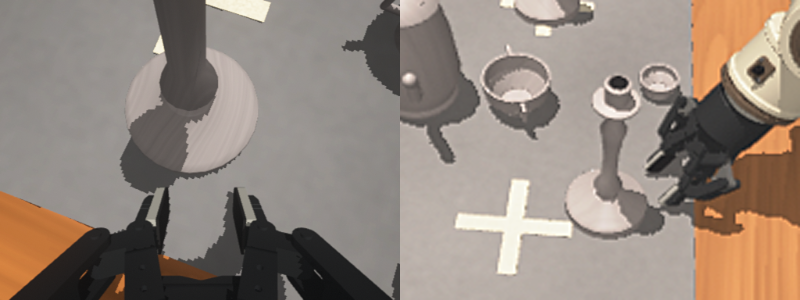

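Call:
drive_tool(
  plan=[-0.022,0.015,-0.008,0,0,0,0.5,-0.022,0.025,0.01,0,0,0,0.5,-0.022,0.038,0.033,0,0,0,0.5,-0.022,0.05,0.055,0,0,0,0.5,-0.022,0.058,0.068,0,0,0,0.5],
)

```text
time_s: 8.1
tool_pos: [0.5004, 0.1808, 0.0051]
tcp_rot: [0.724, -0.419, 0.275, -0.474]
force: [-3.7, -1.4, 3.9]
opening: 0.0424
```

```bash
python3 look.py a2 .4895 .1750 23.5; python3 foot.py side_a2.npz .545 .2
```

```text
t 8.1 pos [0.5004 0.1808 0.0051] F [-3.74 -1.42  3.9 ] op 0.0424
row [0.003, -0.02, -0.036] [0.001, 0.0, -0.0] dist 0.012339749355908133 deg 0.10533169658717295
0.004 210 (array([0.54510952, 0.20015141, 0.04597666]), np.float64(0.001397605434518362)) (array([0.54511219, 0.20012578]), np.float64(0.0013981399741504925))
0.017 244 (array([0.54482318, 0.20123218, 0.04120597]), np.float64(0.0022822754778726376)) 
0.022 285 (array([0.5447255 , 0.20095047, 0.03388355]), np.float64(0.0030569802586190783)) 
0.028 157 (array([0.54502999, 0.20003181, 0.02598487]), np.float64(0.002607878725047849)) 
top 378 [0.54478162 0.20780621 0.22870726]
```

View pics/l_a2.png

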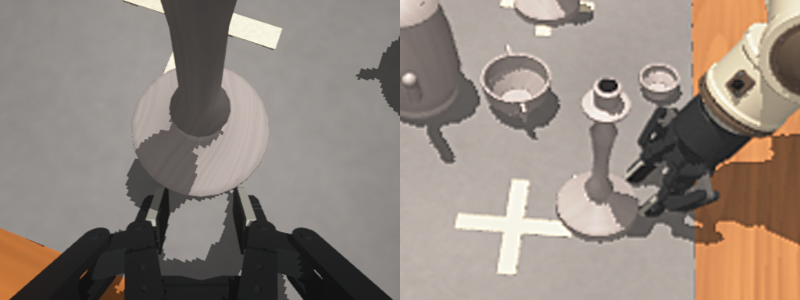

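Call:
drive_tool(
  plan=[0,0.015,0.032,0,0,0,0.5,0,0.04,0.076,0,0,0,0.5,0.001,0.07,0.126,0,0,0,0.5,0.002,0.1,0.178,0,0,0,0.5,0.002,0.122,0.217,0,0,0,0.5],
)

```text
time_s: 8.7
tool_pos: [0.5691, 0.2102, 0.005]
tcp_rot: [0.724, -0.419, 0.275, -0.474]
force: [-3.5, -0.5, 0.3]
opening: 0.0421
```

```bash
cat > both.sh <<'E'
python3 look.py $1 .59 .22 23.5; echo side; python3 foot.py side_$1.npz $2 $3
python3 -c "
from h import *
t=capture('top');np.savez('top_$1.npz',**t)"
echo top; python3 foot.py top_$1.npz $2 $3
E
bash both.sh a3 .615 .228
```

```text
t 8.7 pos [0.5691 0.2102 0.005 ] F [-3.47 -0.52  0.34] op 0.0421
row [-0.002, 0.038, 0.067] [0.001, 0.0, -0.001] dist 0.023113489589527605 deg 0.16358110154116026
side
0.004 217 (array([0.61532787, 0.22955515, 0.04692319]), np.float64(0.0014683752177861928)) (array([0.61522984, 0.2305201 ]), np.float64(0.0014056645626450287))
0.017 242 (array([0.61539487, 0.2316561 , 0.04118172]), np.float64(0.0021756450643065466)) 
0.022 316 (array([0.61524233, 0.23092587, 0.03390432]), np.float64(0.003036212305861633)) 
0.028 148 (array([0.61550525, 0.23012815, 0.02594549]), np.float64(0.002425047661138201)) 
top 390 [0.61450905 0.23786684 0.22889637]
top
0.004 158 (array([0.61508696, 0.23029948, 0.04832973]), np.float64(0.004176927005214933)) (array([0.61361916, 0.22894954]), np.float64(0.003352072681207123))
0.017 125 (array([0.61224056, 0.2277672 , 0.040865  ]), np.float64(0.0024175695559081403)) 
0.022 178 (array([0.6123618 , 0.22810644, 0.03412668]), np.float64(0.00321558322892267)) 
0.028 106 (array([0.61386214, 0.22918024, 0.02734085]), np.float64(0.0033386291622299717)) 
top 220 [0.61003328 0.22608268 0.22960843]
```

View pics/l_a3.png

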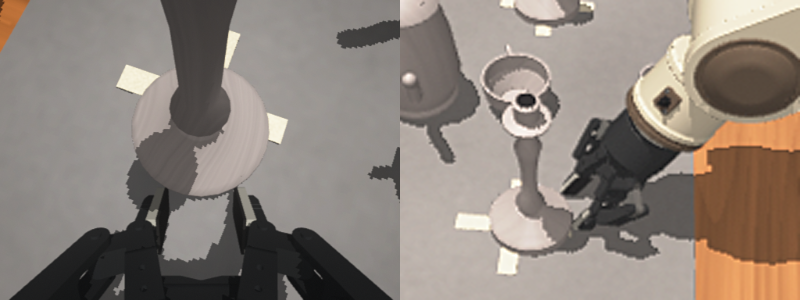

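Call:
drive_tool(
  plan=[0,0.007,0.013,0,0,0,0.5,0.001,0.015,0.026,0,0,0,0.5,0.001,0.022,0.039,0,0,0,0.5,0.001,0.029,0.05,0,0,0,0.5,0.001,0.029,0.05,0,0,0,0.5],
)

```text
time_s: 9.35
tool_pos: [0.5847, 0.2166, 0.0052]
tcp_rot: [0.724, -0.419, 0.275, -0.474]
force: [-0.9, -0.9, 0.1]
opening: 0.0427
```

```bash
bash both.sh a4 .632 .236;python3 - <<'E'
from h import *
cv2.imwrite("pics/t_a4.png",cv2.resize(np.load("top_a4.npz")["image"][150:230,150:250],(750,600),interpolation=2))
E
```

```text
t 9.35 pos [0.5847 0.2166 0.0052] F [-0.86 -0.89  0.14] op 0.0427
row [-0.003, 0.011, 0.017] [0.001, 0.0, -0.0] dist 0.006265135370148272 deg 0.12372483814646684
side
0.004 211 (array([0.62942216, 0.23649302, 0.0456658 ]), np.float64(0.0011070038135867419)) (array([0.62949944, 0.2361449 ]), np.float64(0.0011575047344492898))
0.017 253 (array([0.62950825, 0.23732584, 0.04102676]), np.float64(0.0021038190266898515)) 
0.022 296 (array([0.62985551, 0.23670767, 0.03376621]), np.float64(0.0029266077884499125)) 
0.028 165 (array([0.62949029, 0.23610382, 0.02569111]), np.float64(0.0025097848799665277)) 
top 395 [0.62785619 0.24343991 0.228534  ]
top
0.004 156 (array([0.63103841, 0.23705982, 0.04918029]), np.float64(0.004507975456501508)) (array([0.62837333, 0.23574099]), np.float64(0.0040097172805649665))
0.017 118 (array([0.62607594, 0.23336198, 0.04075391]), np.float64(0.0025562617444634984)) 
0.022 173 (array([0.62624318, 0.23311291, 0.03428677]), np.float64(0.004064389006323971)) 
0.028 109 (array([0.62548299, 0.23278444, 0.02727627]), np.float64(0.0037449583642999926)) 
top 216 [0.62311511 0.23148801 0.22943251]
```

View pics/l_a4.png

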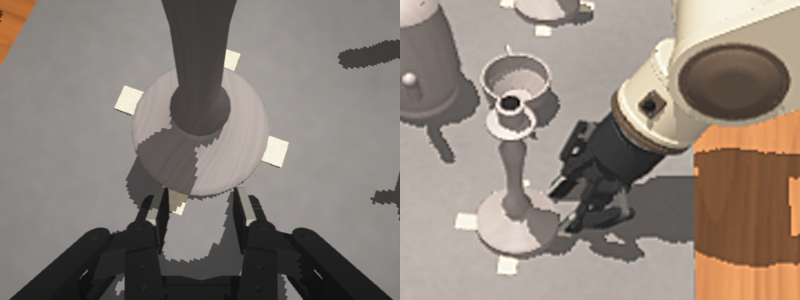

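View pics/t_a4.png

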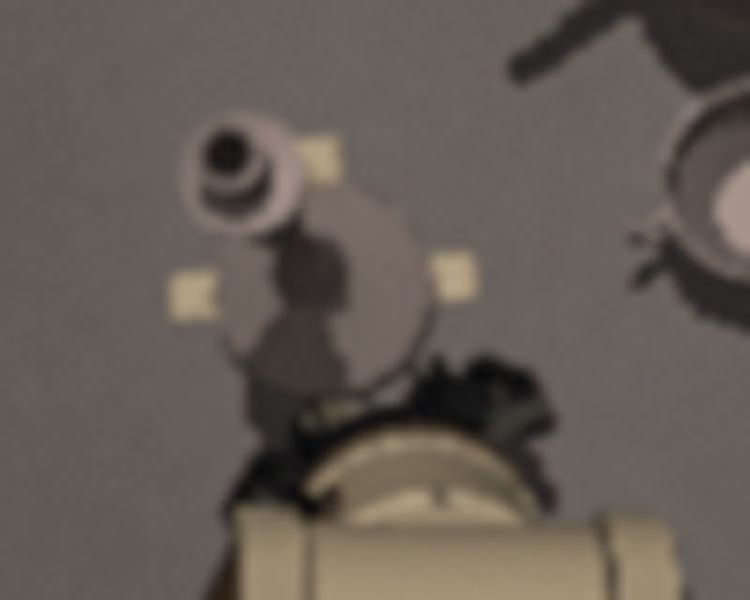

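Call:
drive_tool(
  plan=[0,0.004,0.008,0,0,0,0.5,0,0.009,0.0155,0,0,0,0.5,0,0.009,0.0155,0,0,0,0.5],
)

```text
time_s: 9.8
tool_pos: [0.5895, 0.2187, 0.0052]
tcp_rot: [0.724, -0.419, 0.275, -0.474]
force: [-1.7, -0.0, -0.1]
opening: 0.0423
```

```bash
bash both.sh a5 .634 .237;python3 - <<'E'
from h import *
cv2.imwrite("pics/t_a5.png",cv2.resize(np.load("top_a5.npz")["image"][150:230,150:250],(750,600),interpolation=2))
E
```

```text
t 9.8 pos [0.5895 0.2187 0.0052] F [-1.7  -0.04 -0.06] op 0.0423
row [-0.003, 0.002, 0.003] [0.001, 0.0, -0.0] dist 0.0013982363742478243 deg 0.13664685534481744
side
0.004 207 (array([0.63363888, 0.23735722, 0.0465725 ]), np.float64(0.001292225876724666)) (array([0.63355575, 0.23794837]), np.float64(0.0012605156495269637))
0.017 237 (array([0.63374147, 0.23924864, 0.04131629]), np.float64(0.001785888915256835)) 
0.022 310 (array([0.63428313, 0.23871415, 0.03413968]), np.float64(0.002930140993090472)) 
0.028 175 (array([0.63380491, 0.2378117 , 0.02581639]), np.float64(0.002405947305984993)) 
top 391 [0.63229956 0.24521102 0.22852301]
top
0.004 150 (array([0.63402932, 0.23680854, 0.04843427]), np.float64(0.0037449501116759744)) (array([0.63209769, 0.23571298]), np.float64(0.0033663002000817593))
0.017 124 (array([0.62971402, 0.23543882, 0.0406033 ]), np.float64(0.002729061983667829)) 
0.022 178 (array([0.63102832, 0.23587624, 0.03444257]), np.float64(0.004019903173346282)) 
0.028 107 (array([0.62947541, 0.23548376, 0.02651585]), np.float64(0.003873720146191379)) 
top 215 [0.62804448 0.23376325 0.2294829 ]
```

View pics/l_a5.png

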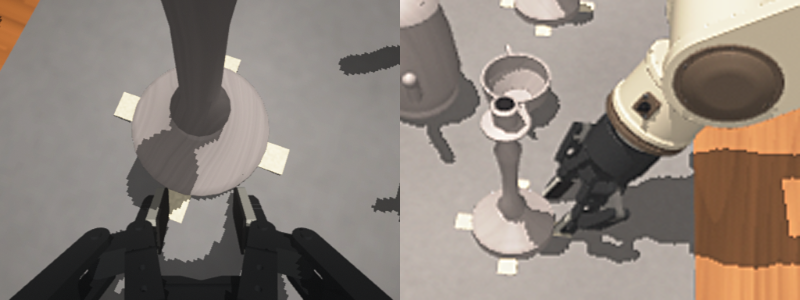

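View pics/t_a5.png

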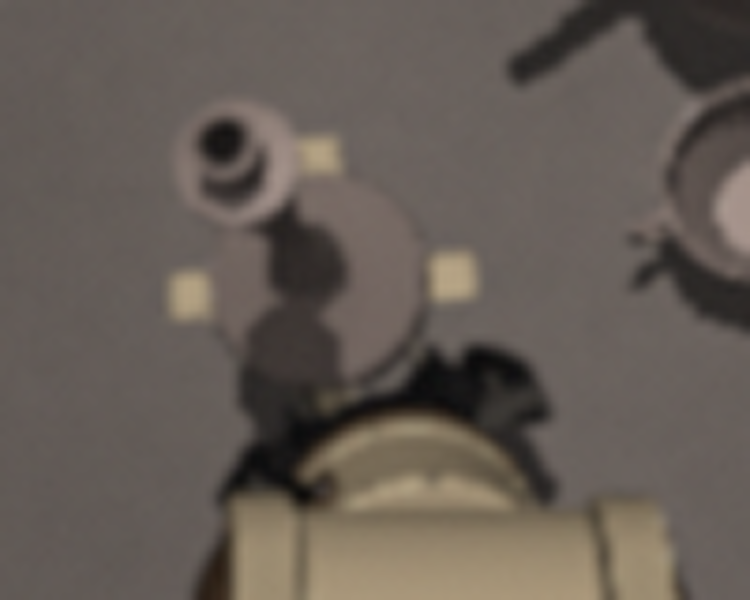

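Call:
drive_tool(
  plan=[0,-0.02,-0.035,0,0,0,0.5,0,-0.1,-0.173,0,0,0,0.5,0,-0.2,-0.346,0,0,0,0.5,0,-0.25,-0.433,0,0,0,0.5,0,-0.25,-0.433,0,0,0,0.5],
)

```text
time_s: 10.45
tool_pos: [0.447, 0.1577, 0.0044]
tcp_rot: [0.724, -0.419, 0.275, -0.474]
force: [0.8, -0.1, 0.6]
opening: 0.0425
```

```bash
bash both.sh a6 .634 .237;python3 - <<'E'
from h import *
t=np.load("top_a6.npz")["image"];s=np.load("side_a6.npz")["image"]
z=lambda i,y,x:cv2.resize(i[y:y+70,x:x+90],(400,300),interpolation=2)
cv2.imwrite("pics/fin.png",np.vstack([np.hstack([z(t,150,155),z(t,145,270)]),np.hstack([z(s,230,195),z(s,125,215)])]))
E
echo b; python3 foot.py side_a6.npz .656 -.142;python3 foot.py top_a6.npz .656 -.142
```

```text
t 10.45 pos [0.447  0.1577 0.0044] F [ 0.81 -0.05  0.59] op 0.0425
row [-0.0, 0.257, 0.452] [0.002, -0.0, -0.001] dist 0.15601342429676898 deg 0.23963843090637665
side
0.004 195 (array([0.63427661, 0.23957393, 0.04470979]), np.float64(0.0010092022676192955)) (array([0.63453678, 0.23824695]), np.float64(0.0012201370646194587))
0.017 227 (array([0.63458971, 0.23922408, 0.04054488]), np.float64(0.001975325161905149)) 
0.022 269 (array([0.63423309, 0.23954915, 0.03338463]), np.float64(0.002728258221115408)) 
0.028 151 (array([0.63429902, 0.23971554, 0.02506424]), np.float64(0.002091260662781199)) 
top 391 [0.63234286 0.24535788 0.22879224]
top
0.004 168 (array([0.63380743, 0.23906068, 0.0492911 ]), np.float64(0.0041914175326236945)) (array([0.63181334, 0.23682101]), np.float64(0.0036541753007981043))
0.017 134 (array([0.63072783, 0.23559892, 0.04046797]), np.float64(0.0025998911408490026)) 
0.022 177 (array([0.63052807, 0.23586895, 0.03405991]), np.float64(0.0034744940789793524)) 
0.028 89 (array([0.63144712, 0.23605584, 0.02585431]), np.float64(0.0029440171877444)) 
top 216 [0.62793682 
[... 306 characters left out ...]
800187, -0.13896804,  0.03198478]), np.float64(0.003113028944063515)) 
0.028 70 (array([ 0.65764836, -0.13900873,  0.02364375]), np.float64(0.002505906478770789)) 
top 238 [ 0.65681437 -0.13242122  0.2257167 ]
0.004 154 (array([ 0.65609593, -0.14307184,  0.04778666]), np.float64(0.004344724861049028)) (array([ 0.65408518, -0.14293186]), np.float64(0.003603553339306991))
0.017 122 (array([ 0.65355791, -0.14368785,  0.04021876]), np.float64(0.0032620863623536445)) 
0.022 168 (array([ 0.65382927, -0.14283286,  0.03493712]), np.float64(0.00336506740534534)) 
0.028 105 (array([ 0.65431684, -0.14314948,  0.02656303]), np.float64(0.003085371080708728)) 
top 217 [ 0.65077885 -0.14178542  0.22956485]
```

View pics/fin.png

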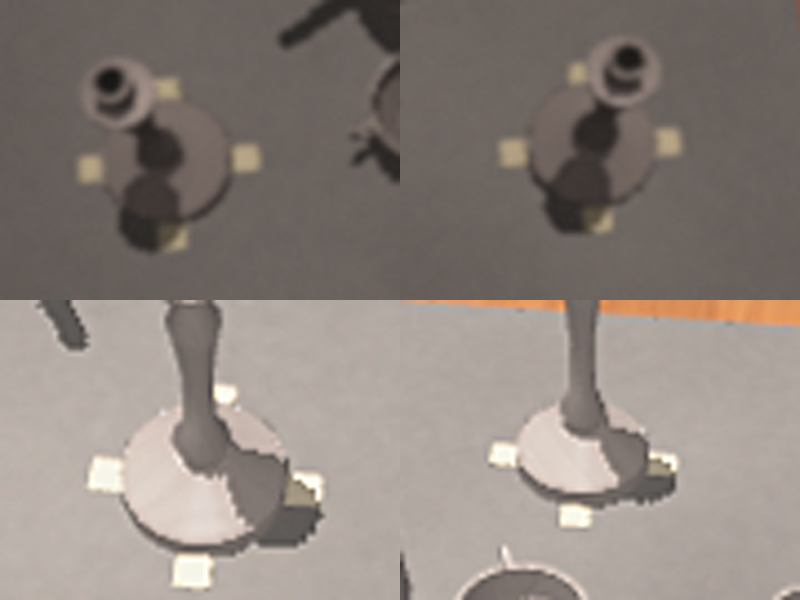

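View pics/l_a6.png

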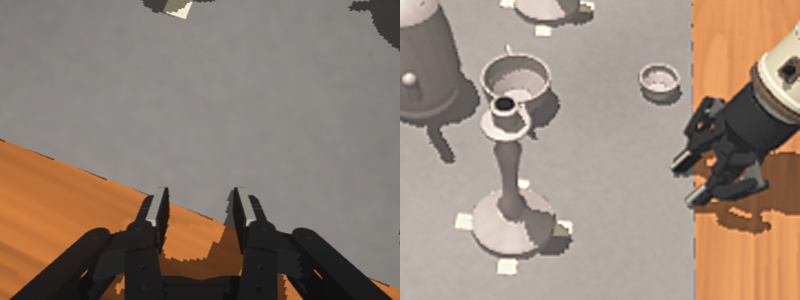

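Both feet measure within about 1 mm of their crosses when the two cameras are averaged. I lift the tool away now.

Call:
drive_tool(
  plan=[0,-0.15,-0.02,0,0,0,0.5,0,-0.5,0.13,0,0,0,0.5,0,-0.5,0.13,0,0,0,0.5,0,-0.5,0.13,0,0,0,0.5,0,-0.5,0.13,0,0,0,0.5],
)

```text
time_s: 11.1
tool_pos: [0.416, 0.1424, 0.1588]
tcp_rot: [0.725, -0.418, 0.273, -0.475]
force: [0.2, -0.2, -0.5]
opening: 0.0428
```

```bash
python3 - <<'E'
from h import *
s=manip.sense();print(s["time_s"],s["tool_pos"],s["force"],abs(s["dq"]).max())
t=capture("top");np.savez("top_f.npz",**t);a=np.load("top0.npz")["image"]
cv2.imwrite("pics/t_f.png",t["image"])
d=cv2.absdiff(a,t["image"]).max(-1)>40;nn,l,st,c=cv2.connectedComponentsWithStats(d.astype(np.uint8))
print(st[1:][st[1:,4]>15].tolist())
E
```

```text
11.1 [0.4159578  0.14240423 0.15881972] [ 0.19493237 -0.23102896 -0.46145717] 0.06382593262846444
[[319, 156, 5, 5, 23], [298, 164, 30, 36, 459], [177, 166, 5, 6, 24], [185, 167, 3, 10, 20], [178, 173, 30, 40, 452], [193, 202, 5, 7, 27], [342, 210, 6, 6, 26], [196, 212, 15, 27, 231], [320, 219, 19, 27, 269], [196, 247, 316, 137, 15571], [259, 314, 5, 46, 115], [264, 351, 12, 33, 131], [237, 353, 9, 6, 23], [228, 355, 17, 29, 179], [246, 357, 4, 14, 38], [275, 369, 17, 9, 106], [243, 377, 9, 7, 37], [276, 379, 36, 5, 134], [159, 381, 38, 3, 101]]
```

View pics/t_f.png

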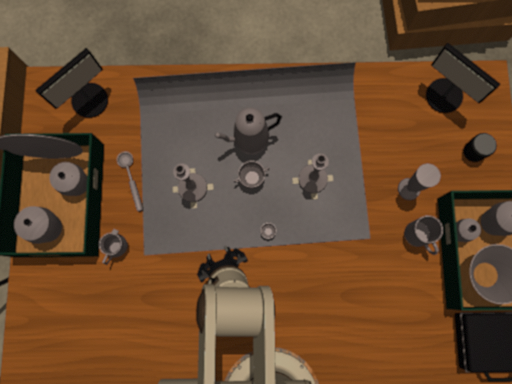

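The final top view shows both candlesticks upright on their crosses, at about (193,187) and (313,180). The only changes from the first picture are the candlesticks and the arm, so I hand in.

```bash
python3 -c "
from h import *
print(order.hand_in())"
```

```text
the job is handed in; nothing more can be done
None
```

Both candlesticks stand upright on their crosses, one to each, and I handed the job in at about 11 s of the 64 s allowed. I pushed each one low on the edge of its foot with the two fingertips about 43 mm apart. The tool leaned back 30° so the gripper stayed clear of the stem. I did b first, then a, and afterwards backed off and lifted the tool to 0.16 m.

- **Centring:** averaging the top and side cameras, each foot is within about 1 mm of its cross centre. The close-up pictures show about the same tape on all four sides.
- **Camera disagreement:** the two cameras' offsets from the cross differ by 2–3 mm. The largest single offset was about 2 mm, for candlestick b in y from the side camera.
- **Wrist camera:** it read the board about 5 mm too high, so I used it only to line up the fingers with each foot.
- **Forces:** the wrist readings I took between moves stayed under about 6 N. I saw no tipping and no contact with a stem.
- **Other silver:** comparing the top view before and after shows only the candlesticks, their shadows and the arm changed.

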